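# Stack the slide stage on the light base

### The job

Build up the slide stage on the white light base: grip the thicker plate with the round window, lower it over the four posts until it lies fully down (lower it in the gripper, do not drop it), let go, then press on it with the closed fingertips to feel that it is firm and flat. Then stack the thinner plate with the rectangular window on top of it in the same way, and let go and press that one too. Leave the objective lens, the slide box and the oil bottle where they stand.

Things in the scene. Friction and masses are not known exactly. Their poses are not given: they have to be found in the camera images.
- light_base: white block 92 (x) x 156 (y) x 16 mm high, fixed to the bench, with a round glass window and four dark steel posts at x = +-19, y = +-50 mm. Each post: a 12 mm thick standoff up to a flat shoulder 35 mm above the bench, then a 6 mm pin up to 61 mm above the bench, its last 6 mm tapering to 2 mm thick. Origin: centre of the underside; z up
- seat (a point): the point midway between the four posts at shoulder height, 35 mm above the bench, axes as the light base. The spacer's origin lies here when it is fully down; the slide plate's origin then lies 10 mm above it
- spacer: thicker plate: bare aluminium, 56 (x) x 120 (y) x 10 mm thick, about 0.14 kg, flat on the bench, with a round window 34 mm wide and four through holes 8.5 mm wide at x = +-19, y = +-50 mm, chamfered. It fits either way round (half turn). Origin: centre of the underside; z up. Grip it from above across its 56 mm width
- slide_plate: thinner plate: bare aluminium, 56 (x) x 120 (y) x 7 mm thick, about 0.10 kg, flat on the bench, with a rectangular window 24 (x) x 40 (y) mm and four through holes 8.5 mm wide at x = +-19, y = +-50 mm. It fits either way round. Origin: centre of the underside; z up. Grip it from above across its 56 mm width
- spacer_press (a point): a point on the spacer's top face, on the solid land between the window and the end holes: x = 0, y = +33, z = 10 mm in its frame; a good place to press. The land at y = -33 mm is as good
- slide_plate_press (a point): a point on the slide plate's top face, on the solid land between the window and the end holes: x = 0, y = +33, z = 7 mm in its frame; a good place to press. With the stack complete it is 52 mm above the bench and the pins stand 9 mm above it. The land at y = -33 mm is as good
- lens: bystander: a steel microscope objective lens standing on the bench beyond the light base, 30 mm wide, 52 mm high, on its wide end. Origin: centre of its underside
- slide_box: bystander: a closed blue slide box, 87 x 102 x 34 mm high, on the bench at the far right. Origin: centre of its underside
- oil_bottle: bystander: a small amber oil bottle, 34 mm wide, 65 mm high, standing on the bench at the far left. Origin: centre of its underside
Things that resemble listed ones, but are neither listed nor needed, are in the scene too. Several things have the shape of the light_base; the one meant has the colours described above. Leave any yellow look-alike of the slide_plate alone.

How it is judged:
By the outcome, as a careful person would: the job done as asked, in the order asked, and still so for the second after the job is handed in, with the robot touching nothing.
It also fails if it takes over 72 s, if anything falls off the work surface, if the arm or the gripper's body presses on something with over 40 N, if the wrist force passes 120 N, or if a joint passes its speed limit or range.

### The arm

A 7-joint arm with a two-finger parallel gripper is mounted at the origin on the work surface. World frame = base frame: x ahead of the robot, y to its left, z up, the work surface at z = 0. Lengths are in m, angles in rad, forces in N, time in s.
With the tool pointing down it reaches from about 0.4 to 0.85 m from the base axis. Payload 10.4 kg.
Tool frame: the origin (TCP) lies at the centre of the arm's flange, where the gripper is bolted on; the fingertips stand 182 mm ahead of it and the grasp point (between the pads) lies r.grasp_offset ahead of it (r.grasp_offset is the distance from the TCP to the grasp point, in m); z points along the fingers, y is the line along which they close (so a half turn about z gives the same grasp; the last joint's range is limited). The gripper opens to 87 mm and grips with 3 to 60 N. Pads are 19 mm wide; open, the fingers measure 117 mm over their backs; the gripper's body (75 mm by 190 mm) begins 51 mm behind the grasp point.
Start: joints at [1.158, 0.332, -0.065, 1.46, 0.022, 1.35, -0.088], TCP at [0.238, -0.578, 0.405] pointing down, gripper open.
Joint ranges: [-2.6, 2.6], [-0.5, 2.12], [-1.47, 1.34], [0.16, 2.42], [-1.27, 4.41], [0.06, 2.06], [-2.6, 2.6]. Speed limits (rad/s): [2.22, 2.22, 2.79, 2.79, 3.14, 3.14, 3.14].

### API

Orientations are given as a unit quaternion [x, y, z, w].
In Python, from bench import status, vision, job, spotter, r gives the robot as it stands. The module is installed in compiled form; this text tells all that it offers.
- The arm moves only by the tool play_rows, never from a script. Its argument "series" is a list of rows, each a list of 6 numbers: the shift along the tool's x, y, z each as a share of 150 mm, from -1 to 1, then the turn, a rotation vector about the tool's x, y, z each as a share of 30 degrees, from -1 to 1. In form: [[x, y, z, ax, ay, az], ...]. A call has 1 to 5 rows; each row is the pose to reach, as a shift and turn from the pose commanded when the call began, along the tool's axes at that moment; what a row does not reach only later rows make up. A row lasts 1/10 s, in which the tool goes at most 50 mm and 8.59 degrees, less where a joint would pass 70% of its speed; a pose out of reach is approached as far as the arm can. A call with a number of a shift or a turn outside -1 to 1 is refused whole. A call with a gripper value outside its range is refused whole. "fingers" is the opening, from -1 (shut) to 1 (fully open), set as the call begins (left out, the last holds). The fingers move at their own pace and stop on an object; "squeeze" is the grip in N (left out, the last holds). Time passes only in rows, so rows that repeat a pose let the fingers close. It gives the time, the measured TCP pose, the force, the opening and the grip force at its end, in the units of the state.
- status.read_state(): the state, without advancing time (a new reading comes with each control period).
- vision.camera(name): name is "scene" or "side" or "wrist"; returns the picture (420x560x3 uint8, blue, green, red); there is no depth.
- vision.calibration(name): a dict with "fx", "fy", "cx", "cy" (pixels), "rvec" (rotation vector, rad) and "tvec" (3), from world to camera coordinates, as OpenCV has them; the wrist camera has in their place "T_tool_cam" (4x4, takes a point from camera to tool coordinates, whose origin is the TCP and whose axes are the flange's). Camera axes: x right, y down, z forward; pixel columns grow to the right and rows downward; lengths in m; the calibration is good to about 2 mm. A picture is of the moment at which its call begins: read the wrist's pose just before it. calibration takes no time and is no camera call.
- job.close_job(): hands the job in; it is judged then, once.
Trained networks look in the newest picture that a camera, given by its name, has taken for a name from the list of things; names that differ only in an ending like _2 or _b are one class to them, and where a whole thing is asked for, a point or a joint stands for the part that bears it (a point fixed in the world has none). Each returns a list of dicts, best first, with "conf" (0 to 1); they miss things now and then, are a little off and sometimes report something else, mostly with a low value. They report only what shows in the picture. A call takes as long as a camera call. They do not tell look-alikes from the thing itself.
- spotter.boxes_of(camera, name): "point" ([x, y, z] in m, in world coordinates, good to about 4 mm: the middle of the surface that is visible of it).
- spotter.regions_of(camera, name): "pixels" (420x560 bool, what is visible of it).
The state is a dict: "time": time; "joint_positions": joint angles; "joint_vel": joint speeds; "joint_torque": joint torques, N m; "ee_pos": TCP position; "eef_rot": TCP orientation; "ft_force": force on the tool from outside, world axes, zero at the start; "torque": the same for the moment, N m; "width": finger opening in m; "grip_force": force on a finger pad.
Only numpy, scipy, OpenCV 4.12 (cv2) and the standard library are available. Lean on these libraries where they do the work, as an engineer would, in place of code of your own. Each camera call takes 0.05 s, during which the arm holds its last target. There are 200 camera calls.

## Working session

There is one attempt and no reset: what is moved stays moved. The work goes in short steps, Python scripts to look and compute and a tool call to move; the robot and the scene stay as the last step left them, time stands still between calls to the robot, and variables do not carry over. Pictures are saved under pics/ and viewed, at most 10 in all, crops included, and the job is handed in when it is done.

Besides the shell and the picture viewer there is one more tool, called after "Emit:" as name([rows], argument=value, ...), one row to a line, values as JSON. play_rows: Moves the arm, as the interface text tells. Shift numbers are shares of 150 mm and turn numbers shares of 30 degrees, none past 1 either way. Its arguments: {"type":"object","properties":{"series":{"type":"array","items":{"type":"array","items":{"type":"number"}}},"fingers":{"type":"number"},"squeeze":{"type":"number"}},"required":["series"]}

```bash
mkdir -p pics; ls; python3 - <<'E'
from bench import status, vision, job, spotter, r
import cv2, numpy as np
s=status.read_state(); print(s['time'],s['ee_pos'],s['eef_rot'],s['ft_force'],s['width'],r.grasp_offset)
for c in ['scene','side']:
    im=vision.camera(c); cv2.imwrite(f'pics/{c}0.png',im)
    print(c,vision.calibration(c))
    for n in ['light_base','spacer','slide_plate','lens','slide_box','oil_bottle']:
        if c=='scene' or n in('light_base','spacer','slide_plate'):
            print(c,n,[(np.round(d['point'],3),round(d['conf'],2)) for d in spotter.boxes_of(c,n)])
print(vision.calibration('wrist'),status.read_state()['time'])
E
```

```text
pics
0.0 [ 0.23746289 -0.57799971  0.40396697] [ 9.81061664e-01  1.93694400e-01 -1.80277862e-04 -6.77169971e-04] [ 1.06323931 -0.77192419  0.18428626] 0.08696441629953258 0.1635
scene {'fx': 466.8556042306944, 'fy': 466.8556042306944, 'cx': 283.8564108743705, 'cy': 209.27724505033592, 'rvec': array([ 1.96289406,  1.67415252, -0.55984859]), 'tvec': array([-0.12571459, -0.37348786,  1.40275758])}
scene light_base [(array([0.346, 0.078, 0.018]), 0.88), (array([0.54 , 0.024, 0.014]), 0.81)]
scene spacer [(array([ 0.545, -0.288,  0.009]), 0.88), (array([0.479, 0.272, 0.007]), 0.48)]
scene slide_plate [(array([0.48 , 0.271, 0.005]), 0.86), (array([0.324, 0.338, 0.008]), 0.61)]
scene lens [(array([ 0.782, -0.026,  0.031]), 0.64)]
scene slide_box [(array([ 0.742, -0.17 ,  0.029]), 0.66)]
scene oil_bottle [(array([0.724, 0.179, 0.045]), 0.69)]
side {'fx': 482.65190443135833, 'fy': 482.65190443135833, 'cx': 286.46291043910105, 'cy': 212.1447349039818, 'rvec': array([ 0.3383419 , -2.73758463,  1.28480065]), 'tvec': array([0.55245561, 0.12841383, 1.19143879])}
side light_base [(array([0.333, 0.096, 0.018]), 0.94), (array([0.526, 0.036, 0.016]), 0.56), (array([0.474, 0.282, 0.008]), 0.53)]
side spacer [(array([ 0.541, -0.276,  0.01 ]), 0.75)]
side slide_plate [(array([0.314, 0.352, 0.005]), 0.9), (array([0.478, 0.281, 0.005]), 0.81)]
{'fx': 350.74625275651505, 'fy': 350.74625275651505, 'cx': 277.70256128781716, 'cy': 209.0193294371978, 'T_tool_cam': array([[-9.92817194e-04, -9.68283246e-01, -2.49853096e-01,
         6.65354191e-02],
       [ 9.99999480e-01, -1.01990646e-03, -2.10457221e-05,
        -1.12473445e-04],
       [-2.34448566e-04, -2.49852987e-01,  9.68283755e-01,
         2.11644310e-02],
       [ 0.00000000e+00,  0.00000000e+00,  0.00000000e+00,
         1.00000000e+00]])} 0.55
```

View pics/scene0.png

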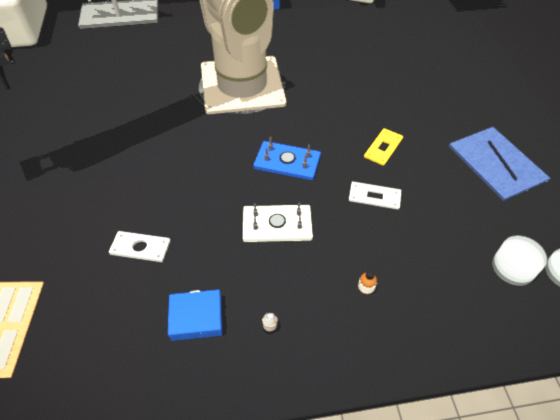

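View pics/side0.png

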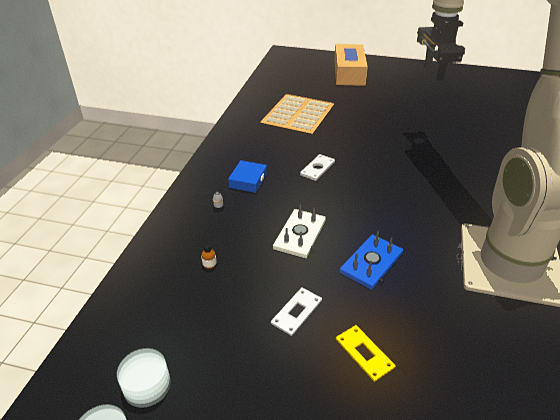

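The scene picture shows the spacer (round window) at pixel (140,246), the white base at (278,222), the slide plate at (375,195). The blue base at (288,160) and the yellow plate at (384,146) are decoys. The side view agrees: spacer (318,167), white base (300,232), slide plate (297,311).

```bash
cat > h.py <<'E'
import cv2, numpy as np
from scipy.spatial.transform import Rotation as R
from bench import status, vision, spotter, r
def cam(c, st=None):
    k=vision.calibration(c); K=np.array([[k['fx'],0,k['cx']],[0,k['fy'],k['cy']],[0,0,1]])
    if c=='wrist':
        T=np.eye(4); T[:3,:3]=R.from_quat(st['eef_rot']).as_matrix(); T[:3,3]=st['ee_pos']
        W=T@k['T_tool_cam']; return K,W[:3,:3],W[:3,3]
    Rm=cv2.Rodrigues(k['rvec'])[0]; return K,Rm.T,-Rm.T@k['tvec']
def back(px,z,c,st=None):
    K,Rw,o=cam(c,st); px=np.atleast_2d(px).astype(float)
    d=np.c_[px,np.ones(len(px))]@np.linalg.inv(K).T@Rw.T
    return o+d*((z-o[2])/d[:,2])[:,None]
def proj(P,c,st=None):
    K,Rw,o=cam(c,st); q=(np.atleast_2d(P)-o)@Rw@K.T; return q[:,:2]/q[:,2:]
def blob(im,seed,thr=120):
    m=(im.min(2)>thr).astype(np.uint8); m=cv2.morphologyEx(m,cv2.MORPH_CLOSE,np.ones((3,3)))
    n,l,s,_=cv2.connectedComponentsWithStats(m); ys,xs=np.nonzero(m)
    i=np.argmin((xs-seed[0])**2+(ys-seed[1])**2); return l==l[ys[i],xs[i]]
def rect(mask,z,c,st=None):
    cs=max(cv2.findContours(mask.astype(np.uint8),0,cv2.CHAIN_APPROX_NONE)[0],key=cv2.contourArea)[:,0]
    P=back(cs,z,c,st)[:,:2]; (ct,(w,h),a)=cv2.minAreaRect((P*1000).astype(np.float32))
    if w>h: w,h,a=h,w,a+90   # a: direction of the short side
    a=(a+90)%180-90
    return np.round(ct,1),np.round((w,h),1),round(a,1)
E
python3 - <<'E'
from h import *
for c,S in [('scene',dict(spacer=(120,245,.01),base=(255,232,.016),plate=(358,195,.007))),('side',dict(spacer=(318,175,.01),base=(290,245,.016),plate=(285,325,.007)))]:
    im=cv2.imread(f'pics/{c}0.png')
    for n,(x,y,z) in S.items(): print(c,n,rect(blob(im,(x,y)),z,c))
E
```

```text
scene spacer (array([ 543.3, -287.1]), array([ 64.6, 125.5]), -18.2)
scene base (array([531.8,  24.3]), array([102.2, 158.6]), -8.2)
scene plate (array([479.7, 273.7]), array([ 65.8, 124.4]), -21.5)
side spacer (array([ 542.4, -286.6]), array([ 60.8, 134.7]), -18.3)
side base (array([527.4,  28.1]), array([ 93.4, 170.1]), -7.1)
side plate (array([478.5, 272.8]), array([ 58.7, 125.5]), -21.4)
```

```bash
cat >> h.py <<'E'
def plan(xyz,yaw,st=None,fr=0.14):
    """tool-axis moves (shares) to TCP xyz (m), tool pointing down, tool x at world angle yaw (deg)"""
    st=st or status.read_state(); p=np.array(st['ee_pos']); q=R.from_quat(st['eef_rot'])
    c,s=np.cos(np.radians(yaw)),np.sin(np.radians(yaw))
    Q=R.from_matrix(np.array([[c,s,0],[s,-c,0],[0,0,-1]]))
    while 1:
        d=q.inv().apply(np.array(xyz)-p); w=(q.inv()*Q).as_rotvec()
        f=min(1,fr/max(np.abs(d).max(),1e-9),np.radians(29)/max(np.abs(w).max(),1e-9))
        print(np.round(np.r_[d*f/.15,w*f/np.radians(30)],3).tolist(), 'mm',np.round(d*f*1e3,1),'deg',np.round(np.degrees(w*f),1))
        p=p+q.apply(d*f); q=q*R.from_rotvec(w*f)
        if f==1: break
def show():
    s=status.read_state(); m=R.from_quat(s['eef_rot']).as_matrix()
    print('t',round(s['time'],2),'p',np.round(s['ee_pos'],4),'yaw',round(np.degrees(np.arctan2(m[1,0],m[0,0])),2),'tilt',np.round(m[:2,2],4),'F',np.round(s['ft_force'],1),'w',round(s['width'],4),'g',round(s['grip_force'],1)); return s
E
python3 - <<'E'
from h import *
show(); plan([.543,-.287,.36],71.8)
E
```

```text
t 0.55 p [ 0.2375 -0.5781  0.4048] yaw 22.34 tilt [ 0. -0.] F [0.2 0.5 0.8] w 0.0869 g 0.0
[0.933, -0.364, 0.106, 0.0, 0.0, -0.587] mm [140.  -54.5  15.9] deg [  0.    0.  -17.6]
[0.933, -0.06, 0.099, 0.0, 0.0, -0.548] mm [140.   -9.   14.9] deg [  0.    0.  -16.4]
[0.855, 0.194, 0.093, 0.0, 0.0, -0.514] mm [128.2  29.1  13.9] deg [  0.    0.  -15.4]
```

Emit:
play_rows([
  [0.93,-0.36,0.11,0,0,-0.59],
  [0.93,-0.36,0.11,0,0,-0.59],
  [0.93,-0.36,0.11,0,0,-0.59],
  [0.93,-0.36,0.11,0,0,-0.59],
  [0.93,-0.36,0.11,0,0,-0.59],
], fingers=1)

```text
time: 1.05
ee_pos: [0.347, -0.4743, 0.3884]
eef_rot: [0.939, 0.343, 0.0, 0.0]
ft_force: [-0.7, -1.0, 0.6]
width: 0.0868
grip_force: 0.0
```

Emit:
play_rows([
  [0.93,-0.06,0.1,0,0,-0.55],
  [0.93,-0.06,0.1,0,0,-0.55],
  [0.93,-0.06,0.1,0,0,-0.55],
  [0.93,-0.06,0.1,0,0,-0.55],
  [0.93,-0.06,0.1,0,0,-0.55],
])

```text
time: 1.55
ee_pos: [0.4466, -0.3794, 0.3732]
eef_rot: [0.881, 0.473, -0.0, 0.0]
ft_force: [-0.7, -0.6, -0.8]
width: 0.0873
grip_force: 0.0
```

Emit:
play_rows([
  [0.85,0.19,0.09,0,0,-0.51],
  [0.85,0.19,0.09,0,0,-0.51],
  [0.85,0.19,0.09,0,0,-0.51],
  [0.85,0.19,0.09,0,0,-0.51],
  [0.85,0.19,0.09,0,0,-0.51],
])

```text
time: 2.05
ee_pos: [0.5403, -0.2899, 0.3596]
eef_rot: [0.811, 0.586, -0.001, 0.0]
ft_force: [0.2, -0.6, 0.5]
width: 0.0871
grip_force: 0.0
```

```bash
python3 - <<'E'
from h import *
s=show(); im=vision.camera('wrist'); cv2.imwrite('pics/w1.png',im)
sd=proj([[.543,-.287,.01]],'wrist',s)[0]; print(sd, rect(blob(im,sd),.01,'wrist',s))
E
```

```text
t 2.05 p [ 0.5403 -0.2899  0.3596] yaw 71.69 tilt [-0.0007 -0.0009] F [ 0.2 -0.6  0.5] w 0.0871 g 0.0
[280.83566267 186.99895218] (array([ 540.3, -287.6]), array([ 60. , 122.9]), -18.4)
```

View pics/w1.png

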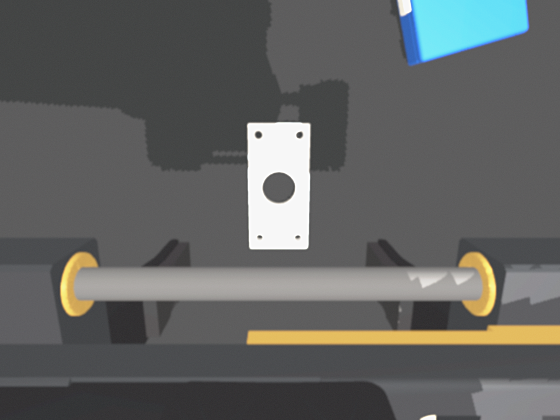

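The wrist view shows the spacer at pixel (279,187), its long axis along the tool's x, between the open fingers. I descend to grip it.

```bash
python3 - <<'E'
from h import *
s=show(); plan([.541,-.2875,.1845],71.6)
im=cv2.imread('pics/w1.png'); m=blob(im,(265,210)); 
cs,hi=cv2.findContours(m.astype(np.uint8),cv2.RETR_CCOMP,cv2.CHAIN_APPROX_NONE)
for c,h in zip(cs,hi[0]):
    if h[3]>=0 and len(c)>5:
        (x,y),rr=cv2.minEnclosingCircle(c); print((x,y),rr,back((x,y),.01,'wrist',s))
E
```

```text
t 2.1 p [ 0.5398 -0.2906  0.3598] yaw 71.61 tilt [-0.0007 -0.0014] F [ 0.1 -0.9 -0.5] w 0.0871 g 0.0
[0.019, 0.001, 0.933, -0.0, 0.002, 0.0] mm [2.8e+00 1.0e-01 1.4e+02] deg [-0.   0.1  0. ]
[0.005, 0.0, 0.235, -0.0, 0.001, 0.0] mm [ 0.7  0.  35.3] deg [-0.  0.  0.]
(278.5, 187.5) 16.688419342041016 [[ 0.5402714  -0.28766152  0.01      ]]
(299.5, 134.5) 3.8079864978790283 [[ 0.57415659 -0.24686007  0.01      ]]
(257.5, 134.5) 3.8079864978790283 [[ 0.53762061 -0.23467011  0.01      ]]
```

Emit:
play_rows([
  [0.02,0,0.3,0,0,0],
  [0.02,0,0.6,0,0,0],
  [0.02,0,0.85,0,0,0],
  [0.02,0,0.93,0,0,0],
  [0.02,0,0.93,0,0,0],
])

```text
time: 2.6
ee_pos: [0.5408, -0.2867, 0.2192]
eef_rot: [0.811, 0.586, -0.001, -0.001]
ft_force: [-0.1, 0.0, 0.5]
width: 0.0867
grip_force: 0.0
```

```bash
python3 - <<'E'
from h import *
s=show(); plan([.541,-.2875,.1845],71.6)
E
```

```text
t 2.6 p [ 0.5408 -0.2867  0.2192] yaw 71.68 tilt [-0.0027  0.0005] F [-0.1  0.   0.5] w 0.0867 g 0.0
[-0.005, 0.004, 0.232, -0.005, 0.001, 0.003] mm [-0.7  0.6 34.7] deg [-0.2  0.   0.1]
```

Emit:
play_rows([
  [0,0,0.1,0,0,0],
  [0,0,0.18,0,0,0],
  [0,0,0.22,0,0,0],
  [0,0,0.23,0,0,0],
  [0,0,0.23,0,0,0],
])

```text
time: 3.1
ee_pos: [0.5422, -0.285, 0.1858]
eef_rot: [0.81, 0.587, 0.0, 0.0]
ft_force: [0.6, 0.9, -0.4]
width: 0.0869
grip_force: 0.0
```

Emit:
play_rows([
  [0,0,0,0,0,0],
  [0,0,0,0,0,0],
  [0,0,0,0,0,0],
  [0,0,0,0,0,0],
  [0,0,0,0,0,0],
], fingers=-1, squeeze=30)

```text
time: 3.6
ee_pos: [0.5421, -0.2851, 0.1859]
eef_rot: [0.81, 0.587, 0.0, 0.0]
ft_force: [-0.6, -0.7, 0.2]
width: 0.0554
grip_force: 30.1
```

Emit:
play_rows([
  [0,0,0,0,0,0],
  [0,0,0,0,0,0],
  [0,0,0,0,0,0],
  [0,0,0,0,0,0],
])

```text
time: 4.0
ee_pos: [0.5421, -0.2851, 0.1859]
eef_rot: [0.81, 0.587, 0.0, 0.0]
ft_force: [0.2, 0.3, 2.0]
width: 0.0558
grip_force: 30.0
```

```bash
python3 - <<'E'
from h import *
s=show()
c,sn=np.cos(np.radians(82.2)),np.sin(np.radians(82.2)); Q=np.array([[c,sn,0],[sn,-c,0],[0,0,-1]])
b=np.array([.529,.026]); u=np.array([np.cos(np.radians(-7.8)),np.sin(np.radians(-7.8))]); v=np.array([-u[1],u[0]])
pts=[np.r_[b+u*i+v*j,.035] for i in(-.019,.019) for j in(-.05,.05)]
for off in [(-.12,-.03),(-.12,-.08),(.12,-.08)]:
  for z in(.38,.44):
    p=np.r_[b+u*off[0]+v*off[1],z]
    f=dict(ee_pos=p,eef_rot=R.from_matrix(Q).as_quat()); print(off,z,np.round(p,3),proj(pts,'wrist',f).round().tolist())
pl=[p+Q@[i,j,.182] for i in(-.06,.06) for j in(-.028,.028)]
print('plate',proj(pl,'wrist',f).round().tolist())
print('toward'); plan([.41,-.04,.42],82.2)
E
```

```text
t 4.0 p [ 0.5421 -0.2851  0.1859] yaw 71.83 tilt [ 0.0002 -0.0002] F [0.2 0.3 2. ] w 0.0558 g 30.0
(-0.12, -0.03) 0.38 [0.406 0.013 0.38 ] [[385.0, 212.0], [393.0, 103.0], [424.0, 212.0], [436.0, 103.0]]
(-0.12, -0.03) 0.44 [0.406 0.013 0.44 ] [[369.0, 199.0], [375.0, 106.0], [403.0, 199.0], [411.0, 106.0]]
(-0.12, -0.08) 0.38 [ 0.399 -0.037  0.38 ] [[389.0, 160.0], [398.0, 42.0], [430.0, 160.0], [443.0, 42.0]]
(-0.12, -0.08) 0.44 [ 0.399 -0.037  0.44 ] [[372.0, 154.0], [378.0, 54.0], [407.0, 154.0], [416.0, 54.0]]
(0.12, -0.08) 0.38 [ 0.637 -0.07   0.38 ] [[128.0, 160.0], [115.0, 42.0], [169.0, 160.0], [160.0, 42.0]]
(0.12, -0.08) 0.44 [ 0.637 -0.07   0.44 ] [[151.0, 154.0], [142.0, 55.0], [186.0, 154.0], [179.0, 55.0]]
plate [[228.0, 364.0], [332.0, 364.0], [218.0, 135.0], [343.0, 135.0]]
toward
[0.764, -0.805, -0.933, 0.0, 0.0, -0.207] mm [ 114.6 -120.7 -140. ] deg [ 0.   0.  -6.2]
[0.569, -0.483, -0.628, 0.0, 0.0, -0.139] mm [ 85.4 -72.4 -94.2] deg [ 0.   0.  -4.2]
```

Emit:
play_rows([
  [0,0,-0.1,0,0,0],
  [0,0,-0.3,0,0,0],
  [0,0,-0.6,0,0,0],
  [0.3,-0.3,-0.93,0,0,-0.1],
  [0.5,-0.5,-0.93,0,0,-0.2],
])

```text
time: 4.5
ee_pos: [0.5029, -0.2072, 0.324]
eef_rot: [0.778, 0.628, 0.001, 0.002]
ft_force: [1.6, 2.2, -0.2]
width: 0.0552
grip_force: 30.0
```

```bash
python3 - <<'E'
from h import *
show(); plan([.41,-.03,.37],82.2)
E
```

```text
t 4.5 p [ 0.5029 -0.2072  0.324 ] yaw 77.81 tilt [ 0.0049 -0.0023] F [ 1.6  2.2 -0.2] w 0.0552 g 30.0
[0.933, -0.778, -0.285, 0.009, 0.002, -0.134] mm [ 140.  -116.7  -42.7] deg [ 0.3  0.1 -4. ]
[0.095, -0.069, -0.027, 0.001, 0.0, -0.013] mm [ 14.3 -10.3  -4.1] deg [ 0.   0.  -0.4]
```

Emit:
play_rows([
  [0.99,-0.8,-0.3,0,0,-0.14],
  [0.99,-0.8,-0.3,0,0,-0.14],
  [0.99,-0.8,-0.3,0,0,-0.14],
  [0.99,-0.8,-0.3,0,0,-0.14],
  [0.99,-0.8,-0.3,0,0,-0.14],
])

```text
time: 5.0
ee_pos: [0.415, -0.0312, 0.3673]
eef_rot: [0.752, 0.659, 0.0, 0.002]
ft_force: [0.7, -0.9, -0.3]
width: 0.0554
grip_force: 30.0
```

Emit:
play_rows([
  [0,0,0,0,0,0],
  [0,0,0,0,0,0],
])

```text
time: 5.2
ee_pos: [0.4166, -0.0371, 0.3653]
eef_rot: [0.755, 0.656, -0.0, 0.0]
ft_force: [-0.0, -0.7, -1.8]
width: 0.0554
grip_force: 30.0
```

```bash
python3 - <<'E'
from h import *
s=show(); im=vision.camera('wrist'); cv2.imwrite('pics/w2.png',im); show()
import json; json.dump({k:np.array(s[k]).tolist() for k in('ee_pos','eef_rot')},open('w2.json','w'))
cv2.imwrite('pics/w2b.png',cv2.resize(im[0:380,180:560],None,fx=1.57,fy=1.57,interpolation=cv2.INTER_CUBIC))
E
```

```text
t 5.2 p [ 0.4166 -0.0371  0.3653] yaw 81.98 tilt [ 0.0003 -0.0004] F [-0.  -0.7 -1.8] w 0.0554 g 30.0
t 5.25 p [ 0.4167 -0.0373  0.365 ] yaw 81.96 tilt [-0.0002  0.0001] F [ 0.4 -0.2 -1.2] w 0.0551 g 30.0
```

View pics/w2b.png

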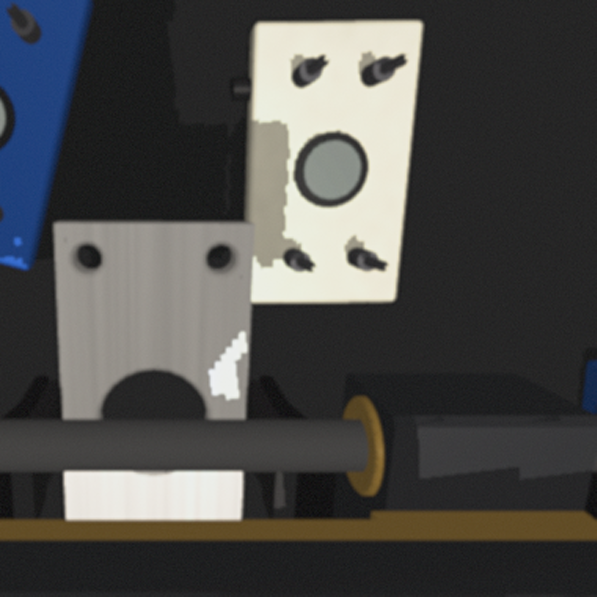

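The wrist view shows the held spacer with its front holes at full-image pixels (237,163) and (320,163). The base is at upper right, its window at (391,107) and its four pins clear.

```bash
python3 - <<'E'
from h import *
import json
s=json.load(open('w2.json')); im=cv2.imread('pics/w2.png')
g=im[:,:,2].astype(int)  # red
m=np.zeros(g.shape,np.uint8); m[0:195,335:460]=(g[0:195,335:460]>85); 
m=cv2.morphologyEx(m,cv2.MORPH_OPEN,np.ones((3,3)))
print('base',rect(m,.016,'wrist',s))
cs=max(cv2.findContours(m,0,cv2.CHAIN_APPROX_NONE)[0],key=cv2.contourArea)
q=cv2.approxPolyDP(cs,6,True)[:,0]; W=back(q,.016,'wrist',s)[:,:2]*1000; print(q.tolist(),W.round(1).tolist())
# window ring (dark outer edge)
d=(g<85).astype(np.uint8); d[:, :360]=0; d[:,422:]=0; d[:75]=0; d[140:]=0
c=max(cv2.findContours(d,0,cv2.CHAIN_APPROX_NONE)[0],key=cv2.contourArea); e=cv2.fitEllipse(c); print('win',e,back(e[0],.016,'wrist',s))
# plate
T=R.from_quat(s['eef_rot']); zt=s['ee_pos'][2]-.1759
hd=(g<60).astype(np.uint8); hd[:150]=0; hd[178:]=0; hd[:,:222]=0; hd[:,335:]=0
for c in cv2.findContours(hd,0,cv2.CHAIN_APPROX_NONE)[0]:
    if len(c)>8:
        (x,y),rr=cv2.minEnclosingCircle(c); P=T.inv().apply(back((x,y),zt,'wrist',s)-s['ee_pos'])*1000; print('hole',round(x,1),round(y,1),round(rr,1),P.round(1))
# plate front edge
for x in (225,250,278,305,330):
    col=g[120:175,x]; k=np.argmax(np.diff(col))+120.5; P=T.inv().apply(back((x,k),zt,'wrist',s)-s['ee_pos'])*1000; print(x,k,P.round(1))
for y in (150,180,200):
  L=np.argmax(np.diff(g[y,195:240]))+195.5; Rr=np.argmin(np.diff(g[y,320:360]))+320.5
  print(y,L,Rr,[(T.inv().apply(back((x,y),zt,'wrist',s)-s['ee_pos'])*1000).round(1).tolist() for x in(L,Rr)])
E
```

```text
base (array([524.5,  24.3]), array([ 94.2, 156.2]), -7.3)
[[448, 13], [342, 15], [335, 194], [431, 191]] [[579.3, 94.8], [490.5, 105.8], [469.2, -47.3], [560.2, -57.2]]
win ((390.3809814453125, 107.44780731201172), (42.990234375, 46.68263626098633), 40.23818588256836) [[0.52646781 0.02488352 0.016     ]]
hole 319.0 163.0 7.8 [[ 48.3  16.9 175.9]]
hole 236.3 163.3 7.6 [[ 48.2 -19.5 175.9]]
225 140.5 [[ 58.1 -24.1 175.9]]
250 140.5 [[ 58.1 -13.3 175.9]]
278 140.5 [[ 58.1  -1.1 175.9]]
305 140.5 [[ 58.1  10.6 175.9]]
330 140.5 [[ 58.   21.4 175.9]]
150 213.5 321.5 [[[54.0, -29.3, 175.9]], [[54.0, 17.9, 175.9]]]
180 214.5 320.5 [[[40.8, -29.5, 175.9]], [[40.7, 17.8, 175.9]]]
200 215.5 339.5 [[[31.6, -29.4, 175.9]], [[31.6, 26.7, 175.9]]]
```

```bash
cat > base.py <<'E'
from h import *
import json
s=json.load(open('w2.json')); im=cv2.GaussianBlur(cv2.imread('pics/w2.png'),(3,3),0)[:,:,2].astype(float)
from scipy.ndimage import map_coordinates
from scipy.optimize import least_squares
a=np.radians(-7.3); x0=np.array([525.,24.3,-7.3])
def fr(x): a=np.radians(x[2]); return np.array([[np.cos(a),-np.sin(a)],[np.sin(a),np.cos(a)]])
E=[]  # edge points (world mm), side
for k,(n,off,ts) in enumerate([((1,0),46,np.linspace(-70,70,40)),((-1,0),46,np.linspace(20,70,15)),((0,1),78,np.linspace(-40,40,25)),((0,-1),78,np.linspace(-10,40,15))]):
    n=np.array(n); t=np.array([n[1],n[0]])**2
    for q in ts:
        o=np.arange(off-8,off+8,.25); L=n*o[:,None]+t*q; P=L@fr(x0).T+x0[:2]
        px=proj(np.c_[P/1000,np.full(len(P),.016)],'wrist',s); v=map_coordinates(im,[px[:,1],px[:,0]],order=1)
        gr=np.diff(v); i=gr.argmin()
        if gr[i]<-3: E.append((k,*((P[i]+P[i+1])/2)))
E=np.array(E); N=np.array([(1,0),(-1,0),(0,1),(0,-1)])[E[:,0].astype(int)]
def res(x):
    L=(E[:,1:]-x[:2])@fr(x); return (L*N).sum(1)-np.where(E[:,0]<2,46,78)-np.where(E[:,0]<2,x[3],x[4])
f=least_squares(res,[*x0,0,0],loss='soft_l1'); print(f.x.round(2),len(E),np.bincount(E[:,0].astype(int)),np.abs(f.fun).mean().round(2))
E
python3 base.py
```

```text
[ 5.255e+02  2.443e+01 -7.420e+00 -4.500e-01 -7.300e-01] 95 [40 15 25 15] 0.35
```

```bash
python3 - <<'E'
from h import *
s=show(); plan([.527,.0261,.262],82.6)
E
```

```text
t 5.25 p [ 0.4167 -0.0373  0.365 ] yaw 81.96 tilt [-0.0002  0.0001] F [ 0.4 -0.2 -1.2] w 0.0551 g 30.0
[0.521, 0.669, 0.687, -0.0, -0.0, -0.021] mm [ 78.2 100.4 103. ] deg [-0.  -0.  -0.6]
```

Emit:
play_rows([
  [0.26,0.33,0.1,0,0,-0.02],
  [0.4,0.5,0.2,0,0,-0.02],
  [0.52,0.67,0.4,0,0,-0.02],
  [0.52,0.67,0.6,0,0,-0.02],
  [0.52,0.67,0.69,0,0,-0.02],
])

```text
time: 5.75
ee_pos: [0.5266, 0.0263, 0.2579]
eef_rot: [0.751, 0.66, -0.002, -0.002]
ft_force: [0.9, -0.3, -2.0]
width: 0.0553
grip_force: 30.0
```

Emit:
play_rows([
  [0,0,0,0,0,0],
  [0,0,0,0,0,0],
])

```text
time: 5.95
ee_pos: [0.527, 0.0262, 0.2624]
eef_rot: [0.751, 0.66, 0.0, 0.0]
ft_force: [0.5, 0.1, -0.3]
width: 0.0555
grip_force: 30.0
```

```bash
python3 - <<'E'
from h import *
s=show(); plan([.527,.0261,.256],82.6); im=vision.camera('wrist'); sd=vision.camera('side'); sc=vision.camera('scene')
cv2.imwrite('pics/w3.png',im)
S=lambda a,f:cv2.resize(a,None,fx=f,fy=f,interpolation=cv2.INTER_CUBIC)
a=S(im[100:220,190:370],4.4)[:300]; a=S(im[110:230,190:370],2.2)
b=S(sd[170:260,240:360],3.3); c=S(sc[160:250,220:340],3.3)
H=np.zeros((570,800,3),np.uint8); H[:264,:396]=a; H[270:567,:396]=b; H[270:567,400:796]=c
cv2.imwrite('pics/m3.png',H)
E
```

```text
t 5.95 p [0.527  0.0262 0.2624] yaw 82.56 tilt [ 0.0005 -0.0004] F [ 0.5  0.1 -0.3] w 0.0555 g 30.0
[-0.0, -0.0, 0.043, 0.001, 0.001, -0.001] mm [-0.1 -0.   6.4] deg [ 0.  0. -0.]
```

View pics/m3.png

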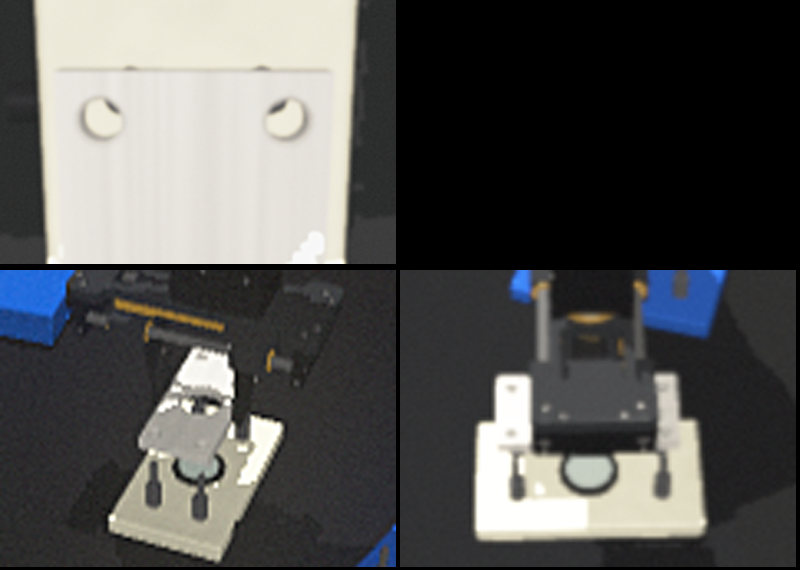

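```bash
python3 - <<'E'
from h import *
s=show(); im=cv2.imread('pics/w3.png')
b=np.array([.5255,.0244]); a=np.radians(-7.4); u=np.array([np.cos(a),np.sin(a)]); v=np.array([-u[1],u[0]])
for i in(-.019,.019):
  for z in(.061,.055,.035,.016): print(i,z,proj([np.r_[b+u*i+v*.05,z]],'wrist',s).round(1))
T=R.from_quat(s['eef_rot']).as_matrix()
for y in(-.019,.019): print('hole top/bot',[proj([s['ee_pos']+T@[.05-.0019,y-.0013,z]],'wrist',s).round(1).tolist() for z in(.1759,.1859)])
cr=np.hstack([im[145:178,222:252],im[145:178,305:335]])[:,:,2]
cv2.imwrite('pics/h3.png',cv2.resize(np.hstack([im[135:185,215:260],im[135:185,298:343]]),None,fx=8,fy=8,interpolation=cv2.INTER_NEAREST))
E
```

```text
t 6.1 p [0.5272 0.0265 0.2632] yaw 82.58 tilt [ 0.0026 -0.0007] F [-0.6  1.1 -1.9] w 0.0557 g 30.0
-0.019 0.061 [[239.3 157.9]]
-0.019 0.055 [[240.5 156.7]]
-0.019 0.035 [[243.9 153. ]]
-0.019 0.016 [[246.6 150.2]]
0.019 0.061 [[313.3 157.8]]
0.019 0.055 [[312.1 156.5]]
0.019 0.035 [[308.8 152.9]]
0.019 0.016 [[306.2 150.1]]
hole top/bot [[[234.6, 163.6]], [[237.1, 160.9]]]
hole top/bot [[[320.8, 163.5]], [[318.2, 160.8]]]
```

View pics/h3.png

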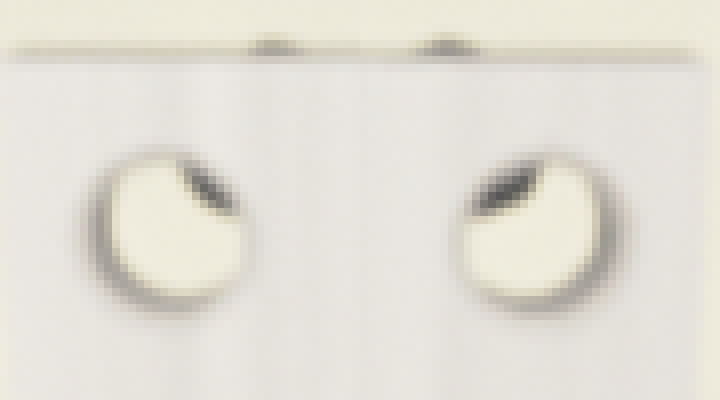

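```bash
python3 - <<'E'
from h import *
import json
s=json.load(open('w2.json')); print(s, vision.calibration('wrist'))
T=R.from_quat(s['eef_rot']); K,Rw,o=cam('wrist',s); print(K, T.inv().apply(o-np.array(s['ee_pos'])), T.as_matrix().T@Rw)
E
```

```text
{'ee_pos': [0.4165808440447024, -0.037084137822598694, 0.3653200815396812], 'eef_rot': [0.7548009873305976, 0.6559538041460672, -1.8200040002108927e-05, 0.00027571691302504295]} {'fx': 350.74625275651505, 'fy': 350.74625275651505, 'cx': 277.70256128781716, 'cy': 209.0193294371978, 'T_tool_cam': array([[-9.91902434e-04, -9.68266966e-01, -2.49916184e-01,
         6.73242532e-02],
       [ 9.99999500e-01, -9.28810334e-04, -3.70386474e-04,
        -1.24716944e-03],
       [ 1.26508253e-04, -2.49916427e-01,  9.68267403e-01,
         2.11615115e-02],
       [ 0.00000000e+00,  0.00000000e+00,  0.00000000e+00,
         1.00000000e+00]])}
[[350.74625276   0.         277.70256129]
 [  0.         350.74625276 209.01932944]
 [  0.           0.           1.        ]] [ 0.06732425 -0.00124717  0.02116151] [[-9.91902434e-04 -9.68266966e-01 -2.49916184e-01]
 [ 9.99999500e-01 -9.28810334e-04 -3.70386474e-04]
 [ 1.26508253e-04 -2.49916427e-01  9.68267403e-01]]
```

```bash
for i in 1 2 3; do python3 - <<'E'
from bench import vision
import numpy as np
A=[vision.calibration('wrist')['T_tool_cam'][:3,3]*1000 for _ in range(6)]; print(np.round(A,2).tolist())
E
done
```

```text
[[67.32, -1.25, 21.16], [67.32, -1.25, 21.16], [67.32, -1.25, 21.16], [67.32, -1.25, 21.16], [67.32, -1.25, 21.16], [67.32, -1.25, 21.16]]
[[67.32, -1.25, 21.16], [67.32, -1.25, 21.16], [67.32, -1.25, 21.16], [67.32, -1.25, 21.16], [67.32, -1.25, 21.16], [67.32, -1.25, 21.16]]
[[67.32, -1.25, 21.16], [67.32, -1.25, 21.16], [67.32, -1.25, 21.16], [67.32, -1.25, 21.16], [67.32, -1.25, 21.16], [67.32, -1.25, 21.16]]
```

The wrist crop shows the pins just inside both front holes at the upper inner edges, (241,158) and (316,158) in the image. That is near prediction, about 0.7 mm off along tool y. I lower with that correction and watch the force.

Emit:
play_rows([
  [0,0.005,0.03,0,0,0],
  [0,0.005,0.06,0,0,0],
  [0,0.005,0.09,0,0,0],
  [0,0.005,0.12,0,0,0],
  [0,0.005,0.12,0,0,0],
])

```text
time: 6.6
ee_pos: [0.5273, 0.0268, 0.2427]
eef_rot: [0.751, 0.66, -0.0, -0.0]
ft_force: [0.3, -0.0, -1.2]
width: 0.0556
grip_force: 30.0
```

Emit:
play_rows([
  [0,0,0.01,0,0,0],
  [0,0,0.025,0,0,0],
  [0,0,0.04,0,0,0],
  [0,0,0.053,0,0,0],
  [0,0,0.053,0,0,0],
])

```text
time: 7.1
ee_pos: [0.5275, 0.0268, 0.2353]
eef_rot: [0.751, 0.66, -0.0, -0.0]
ft_force: [0.3, -0.3, 0.2]
width: 0.0556
grip_force: 30.0
```

Emit:
play_rows([
  [0,0,0.02,0,0,0],
  [0,0,0.04,0,0,0],
  [0,0,0.06,0,0,0],
  [0,0,0.08,0,0,0],
  [0,0,0.085,0,0,0],
])

```text
time: 7.6
ee_pos: [0.5275, 0.0267, 0.2223]
eef_rot: [0.751, 0.66, -0.0, -0.0]
ft_force: [0.3, -0.1, -0.2]
width: 0.0553
grip_force: 30.0
```

Emit:
play_rows([
  [0,0,0.004,0,0,0],
  [0,0,0.008,0,0,0],
  [0,0,0.01,0,0,0],
  [0,0,0.01,0,0,0],
])

```text
time: 8.0
ee_pos: [0.5276, 0.0268, 0.2214]
eef_rot: [0.751, 0.66, 0.0, 0.0]
ft_force: [0.2, 0.0, -0.4]
width: 0.0558
grip_force: 30.0
```

Emit:
play_rows([
  [0,0,0.004,0,0,0],
  [0,0,0.008,0,0,0],
  [0,0,0.012,0,0,0],
  [0,0,0.012,0,0,0],
])

```text
time: 8.4
ee_pos: [0.5277, 0.0269, 0.2207]
eef_rot: [0.751, 0.66, -0.0, 0.0]
ft_force: [-6.7, -0.9, 14.4]
width: 0.0559
grip_force: 30.0
```

Contact comes at the expected height, so the plate is seated. I release, rise, and close the fingers.

Emit:
play_rows([
  [0,0,-0.004,0,0,0],
  [0,0,-0.004,0,0,0],
  [0,0,-0.004,0,0,0],
  [0,0,-0.004,0,0,0],
  [0,0,-0.004,0,0,0],
], fingers=1)

```text
time: 8.9
ee_pos: [0.5276, 0.0268, 0.22]
eef_rot: [0.751, 0.66, -0.0, -0.0]
ft_force: [0.7, -0.1, -0.3]
width: 0.0843
grip_force: 0.0
```

Emit:
play_rows([
  [0,0,-0.1,0,0,0],
  [0,0,-0.25,0,0,0],
  [0,0,-0.4,0,0,0],
  [0,0,-0.5,0,0,0],
  [0,0,-0.5,0,0,0],
])

```text
time: 9.4
ee_pos: [0.5283, 0.027, 0.2977]
eef_rot: [0.751, 0.66, 0.001, 0.002]
ft_force: [0.1, 0.1, -1.1]
width: 0.087
grip_force: 0.0
```

```bash
python3 - <<'E'
from h import *
s=show(); im=vision.camera('wrist'); sd=vision.camera('side'); sc=vision.camera('scene')
S=lambda a,f:cv2.resize(a,None,fx=f,fy=f,interpolation=cv2.INTER_CUBIC)
cv2.imwrite('pics/w4.png',im)
H=np.zeros((598,800,3),np.uint8); H[:300,:400]=S(im,1/1.4)[:300,:400]; H[301:598,:396]=S(sd[180:270,240:360],3.3); H[301:598,400:796]=S(sc[180:270,220:340],3.3)
cv2.imwrite('pics/m4.png',H)
E
```

```text
t 9.4 p [0.5283 0.027  0.2977] yaw 82.63 tilt [ 0.0041 -0.0004] F [ 0.1  0.1 -1.1] w 0.087 g 0.0
```

View pics/m4.png

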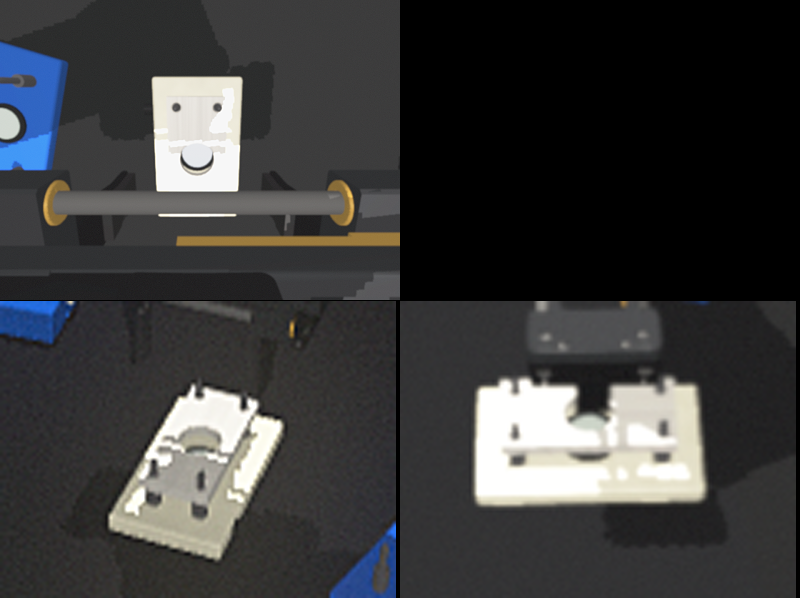

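The side and scene crops show the spacer lying level on the shoulders with all four pins through it. Now I press on its far land.

Emit:
play_rows([
  [0.2,0,0,0,0,0],
  [0.2,0,0,0,0,0],
  [0.2,0,0,0,0,0],
  [0.2,0,0,0,0,0],
  [0.2,0,0,0,0,0],
], fingers=-1, squeeze=10)

```text
time: 10.05
ee_pos: [0.5314, 0.0557, 0.2947]
eef_rot: [0.751, 0.66, -0.0, -0.0]
ft_force: [0.6, 0.2, 0.4]
width: 0.0552
grip_force: 0.0
```

Emit:
play_rows([
  [0,0,0,0,0,0],
  [0,0,0,0,0,0],
  [0,0,0,0,0,0],
  [0,0,0,0,0,0],
])

```text
time: 10.45
ee_pos: [0.5315, 0.0565, 0.2951]
eef_rot: [0.751, 0.66, -0.0, 0.0]
ft_force: [-1.0, 0.7, 0.4]
width: 0.0229
grip_force: 0.0
```

```bash
python3 - <<'E'
from h import *
s=show(); plan([.5315,.0566,.232],82.6)
E
```

```text
t 10.45 p [0.5315 0.0565 0.2951] yaw 82.63 tilt [ 0.0001 -0.0001] F [-1.   0.7  0.4] w 0.0229 g 0.0
[0.001, 0.0, 0.421, 0.0, 0.0, 0.001] mm [ 0.2  0.  63.1] deg [0. 0. 0.]
```

Emit:
play_rows([
  [0,0,0.05,0,0,0],
  [0,0,0.1,0,0,0],
  [0,0,0.15,0,0,0],
  [0,0,0.2,0,0,0],
  [0,0,0.2,0,0,0],
])

```text
time: 10.95
ee_pos: [0.531, 0.0564, 0.2637]
eef_rot: [0.751, 0.66, -0.001, -0.001]
ft_force: [0.1, -1.1, 0.7]
width: 0.0005
grip_force: 0.0
```

Emit:
play_rows([
  [0,0,0.06,0,0,0],
  [0,0,0.12,0,0,0],
  [0,0,0.18,0,0,0],
  [0,0,0.22,0,0,0],
  [0,0,0.22,0,0,0],
])

```text
time: 11.45
ee_pos: [0.5311, 0.0565, 0.231]
eef_rot: [0.751, 0.66, -0.001, -0.001]
ft_force: [-0.3, -0.1, 0.1]
width: 0.0006
grip_force: 0.0
```

Emit:
play_rows([
  [0,0,0.008,0,0,0],
  [0,0,0.016,0,0,0],
  [0,0,0.024,0,0,0],
  [0,0,0.028,0,0,0],
  [0,0,0.028,0,0,0],
])

```text
time: 11.95
ee_pos: [0.5315, 0.0565, 0.228]
eef_rot: [0.751, 0.66, 0.0, 0.0]
ft_force: [0.4, 0.1, -0.2]
width: 0.0002
grip_force: 0.0
```

Emit:
play_rows([
  [0,0,0.004,0,0,0],
  [0,0,0.008,0,0,0],
  [0,0,0.011,0,0,0],
  [0,0,0.011,0,0,0],
])

```text
time: 12.35
ee_pos: [0.5316, 0.0567, 0.2276]
eef_rot: [0.751, 0.66, -0.0, 0.0]
ft_force: [-6.6, -1.6, 15.9]
width: 0.0002
grip_force: 8.0
```

The press is firm: 16 N at the expected height. I hold briefly, rise, and go to the slide plate.

Emit:
play_rows([
  [0,0,0,0,0,0],
  [0,0,0,0,0,0],
  [0,0,0,0,0,0],
])

```text
time: 12.65
ee_pos: [0.5316, 0.0567, 0.2276]
eef_rot: [0.751, 0.66, -0.0, 0.0]
ft_force: [-6.6, -0.1, 16.1]
width: 0.0004
grip_force: 8.0
```

Emit:
play_rows([
  [0,0,-0.1,0,0,0],
  [0,0,-0.3,0,0,0],
  [0,0,-0.6,0,0,0],
  [0,0,-0.9,0,0,0],
  [0,0,-0.9,0,0,0],
])

```text
time: 13.15
ee_pos: [0.5327, 0.0575, 0.3681]
eef_rot: [0.751, 0.66, 0.004, 0.003]
ft_force: [0.7, -0.2, -0.4]
width: 0.0007
grip_force: 0.0
```

```bash
python3 - <<'E'
from h import *
s=show(); plan([.477,.2725,.36],68.6)
E
```

```text
t 13.15 p [0.5327 0.0575 0.3681] yaw 82.66 tilt [0.0099 0.0003] F [ 0.7 -0.2 -0.4] w 0.0007 g 0.0
[0.933, -0.375, 0.035, 0.012, -0.004, 0.318] mm [140.  -56.3   5.2] deg [ 0.4 -0.1  9.5]
[0.405, -0.248, 0.017, 0.006, -0.002, 0.15] mm [ 60.8 -37.1   2.5] deg [ 0.2 -0.1  4.5]
```

Emit:
play_rows([
  [0.93,-0.37,0.01,0,0,0.32],
  [0.93,-0.37,0.01,0,0,0.32],
  [0.93,-0.37,0.01,0,0,0.32],
  [0.93,-0.37,0.01,0,0,0.32],
  [0.93,-0.37,0.01,0,0,0.32],
], fingers=1)

```text
time: 13.65
ee_pos: [0.4936, 0.2036, 0.3602]
eef_rot: [0.803, 0.597, 0.0, -0.0]
ft_force: [0.5, -0.0, 0.1]
width: 0.0326
grip_force: 0.0
```

Emit:
play_rows([
  [0.4,-0.25,0,0,0,0.15],
  [0.4,-0.25,0,0,0,0.15],
  [0.4,-0.25,0,0,0,0.15],
  [0.4,-0.25,0,0,0,0.15],
  [0.4,-0.25,0,0,0,0.15],
])

```text
time: 14.15
ee_pos: [0.477, 0.2682, 0.3596]
eef_rot: [0.827, 0.562, -0.0, 0.0]
ft_force: [0.4, -0.1, 0.5]
width: 0.0725
grip_force: 0.0
```

```bash
python3 - <<'E'
from h import *
s=show(); im=vision.camera('wrist'); cv2.imwrite('pics/w5.png',im); s=show()
print(vision.calibration('wrist')['T_tool_cam'][:3,3])
sd=proj([[.478,.273,.007]],'wrist',s)[0]; m=blob(im,sd+[0,-35],90); print(sd, m.sum(), rect(m,.007,'wrist',s))
cs,hi=cv2.findContours(m.astype(np.uint8),cv2.RETR_CCOMP,cv2.CHAIN_APPROX_NONE)
for c,h in zip(cs,hi[0]):
    if h[3]>=0 and len(c)>5:
        a=cv2.minAreaRect(c); print(a[0],a[1],back(a[0],.007,'wrist',s))
E
```

```text
t 14.15 p [0.477  0.2682 0.3596] yaw 68.37 tilt [ 0.0001 -0.0011] F [ 0.4 -0.1  0.5] w 0.0725 g 0.0
t 14.2 p [0.477  0.2684 0.3597] yaw 68.37 tilt [ 0.0002 -0.0009] F [0.4 0.1 1. ] w 0.0766 g 0.0
[ 0.06703724 -0.00106414  0.02116472]
[277.94482895 185.34122086] 6908 (array([477.2, 273.8]), array([ 59.5, 122.4]), -21.7)
(296.0, 233.0) (4.0, 4.0) [[0.47690783 0.22168636 0.007     ]]
(258.0, 233.0) (4.0, 4.0) [[0.44182254 0.23564826 0.007     ]]
(277.0, 183.5) (39.0, 24.0) [[0.47782054 0.27499885 0.007     ]]
(256.5, 131.5) (7.0, 7.0) [[0.47824774 0.32721585 0.007     ]]
(297.0000305175781, 131.00001525878906) (7.071067810058594, 7.071067810058594) [[0.51315355 0.31381621 0.007     ]]
```

View pics/w5.png

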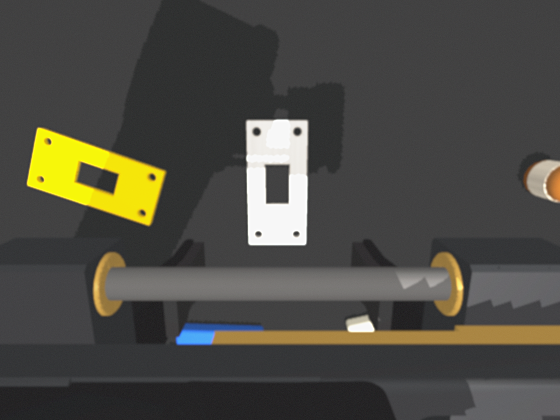

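The wrist view shows the slide plate at pixel (277,183), aligned with the tool. The yellow decoy at (95,177) is well clear of the fingers.

```bash
python3 - <<'E'
from h import *
s=show(); plan([.4775,.2743,.22],68.3)
E
```

```text
t 14.2 p [0.477  0.2684 0.3597] yaw 68.37 tilt [ 0.0002 -0.0009] F [0.4 0.1 1. ] w 0.0766 g 0.0
[0.039, -0.012, 0.931, 0.001, 0.001, 0.002] mm [  5.8  -1.7 139.7] deg [0.  0.  0.1]
```

Emit:
play_rows([
  [0.039,-0.012,0.3,0,0,0],
  [0.039,-0.012,0.6,0,0,0],
  [0.039,-0.012,0.85,0,0,0],
  [0.039,-0.012,0.93,0,0,0],
  [0.039,-0.012,0.93,0,0,0],
])

```text
time: 14.7
ee_pos: [0.4765, 0.2754, 0.2193]
eef_rot: [0.827, 0.563, -0.001, -0.0]
ft_force: [-0.0, -0.2, 0.3]
width: 0.0866
grip_force: 0.0
```

Emit:
play_rows([
  [0,0,0.02,0,0,0],
  [0,0,0.02,0,0,0],
])

```text
time: 14.9
ee_pos: [0.4771, 0.2767, 0.2189]
eef_rot: [0.827, 0.563, 0.001, 0.0]
ft_force: [-0.6, -0.2, 0.5]
width: 0.0873
grip_force: 0.0
```

```bash
python3 - <<'E'
from h import *
s=show(); plan([.4775,.2743,.184],68.3)
E
```

```text
t 14.9 p [0.4771 0.2767 0.2189] yaw 68.51 tilt [0.0025 0.0009] F [-0.6 -0.2  0.5] w 0.0873 g 0.0
[-0.014, 0.008, 0.233, 0.004, -0.003, 0.007] mm [-2.1  1.1 34.9] deg [ 0.1 -0.1  0.2]
```

Emit:
play_rows([
  [-0.015,0.008,0.08,0,0,0],
  [-0.015,0.008,0.15,0,0,0],
  [-0.015,0.008,0.19,0,0,0],
  [-0.015,0.008,0.21,0,0,0],
  [-0.015,0.008,0.21,0,0,0],
])

```text
time: 15.4
ee_pos: [0.4765, 0.2739, 0.1852]
eef_rot: [0.826, 0.563, -0.0, -0.0]
ft_force: [0.3, 0.0, 0.2]
width: 0.0869
grip_force: 0.0
```

Emit:
play_rows([
  [0,0,0,0,0,0],
  [0,0,0,0,0,0],
])

```text
time: 15.6
ee_pos: [0.4768, 0.2741, 0.1861]
eef_rot: [0.826, 0.563, 0.0, 0.0]
ft_force: [0.2, 0.0, 0.7]
width: 0.0871
grip_force: 0.0
```

Emit:
play_rows([
  [0,0,0.007,0,0,0],
  [0,0,0.013,0,0,0],
  [0,0,0.013,0,0,0],
  [0,0,0.013,0,0,0],
])

```text
time: 16.0
ee_pos: [0.4767, 0.2739, 0.1838]
eef_rot: [0.826, 0.563, 0.0, 0.0]
ft_force: [-1.0, -0.1, -0.6]
width: 0.0869
grip_force: 0.0
```

Emit:
play_rows([
  [0,0,0,0,0,0],
  [0,0,0,0,0,0],
  [0,0,0,0,0,0],
  [0,0,0,0,0,0],
  [0,0,0,0,0,0],
], fingers=-1, squeeze=30)

```text
time: 16.5
ee_pos: [0.4767, 0.2739, 0.1838]
eef_rot: [0.826, 0.563, 0.0, 0.0]
ft_force: [-0.7, 0.2, 0.1]
width: 0.0553
grip_force: 30.1
```

Emit:
play_rows([
  [0,0,0,0,0,0],
  [0,0,0,0,0,0],
  [0,0,0,0,0,0],
  [0,0,0,0,0,0],
])

```text
time: 16.9
ee_pos: [0.4767, 0.2739, 0.1838]
eef_rot: [0.826, 0.563, 0.0, 0.0]
ft_force: [0.7, -0.1, 0.0]
width: 0.0554
grip_force: 30.0
```

Emit:
play_rows([
  [0,0,-0.1,0,0,0],
  [0,0,-0.3,0,0,0],
  [0,0,-0.6,0,0,0],
  [0,0,-0.9,0,0,0],
  [0,0,-0.9,0,0,0],
])

```text
time: 17.4
ee_pos: [0.4775, 0.2756, 0.3258]
eef_rot: [0.826, 0.563, 0.005, 0.001]
ft_force: [0.0, 1.1, -0.5]
width: 0.0554
grip_force: 30.0
```

```bash
python3 - <<'E'
from h import *
s=show(); plan([.52,-.12,.36],82.6)
E
```

```text
t 17.4 p [0.4775 0.2756 0.3258] yaw 68.57 tilt [0.0088 0.0042] F [ 0.   1.1 -0.5] w 0.0554 g 30.0
[-0.933, 0.488, -0.094, 0.006, -0.005, -0.186] mm [-140.    73.2  -14.1] deg [ 0.2 -0.1 -5.6]
[-0.933, 0.377, -0.089, 0.005, -0.005, -0.178] mm [-140.    56.6  -13.3] deg [ 0.2 -0.1 -5.3]
[-0.567, 0.17, -0.051, 0.003, -0.003, -0.104] mm [-85.   25.5  -7.7] deg [ 0.1 -0.1 -3.1]
```

```bash
python3 - <<'E'
from h import *
s=show(); plan([.5277,.0268,.30],82.6)
E
```

```text
t 17.4 p [0.4775 0.2756 0.3258] yaw 68.57 tilt [0.0088 0.0042] F [ 0.   1.1 -0.5] w 0.0554 g 30.0
[-0.933, 0.601, 0.11, 0.009, -0.008, -0.307] mm [-140.    90.2   16.5] deg [ 0.3 -0.2 -9.2]
[-0.533, 0.233, 0.059, 0.005, -0.004, -0.161] mm [-80.   35.    8.8] deg [ 0.1 -0.1 -4.8]
```

Emit:
play_rows([
  [-0.93,0.6,0.05,0,0,-0.31],
  [-0.93,0.6,0.05,0,0,-0.31],
  [-0.93,0.6,0.05,0,0,-0.31],
  [-0.93,0.6,0.05,0,0,-0.31],
  [-0.93,0.6,0.05,0,0,-0.31],
])

```text
time: 17.9
ee_pos: [0.51, 0.1071, 0.3112]
eef_rot: [0.78, 0.626, -0.001, 0.001]
ft_force: [-0.1, -0.3, -1.4]
width: 0.0553
grip_force: 30.0
```

Emit:
play_rows([
  [-0.53,0.23,0.06,0,0,-0.16],
  [-0.53,0.23,0.06,0,0,-0.16],
  [-0.53,0.23,0.06,0,0,-0.16],
  [-0.53,0.23,0.06,0,0,-0.16],
  [-0.53,0.23,0.06,0,0,-0.16],
])

```text
time: 18.4
ee_pos: [0.5261, 0.028, 0.3026]
eef_rot: [0.75, 0.661, 0.0, -0.0]
ft_force: [1.1, -0.1, -0.9]
width: 0.0555
grip_force: 30.0
```

Emit:
play_rows([
  [0,0,0,0,0,0],
  [0,0,0,0,0,0],
])

```text
time: 18.6
ee_pos: [0.5262, 0.0273, 0.3025]
eef_rot: [0.75, 0.661, 0.0, 0.0]
ft_force: [0.3, -0.3, -1.2]
width: 0.0553
grip_force: 30.0
```

```bash
python3 - <<'E'
from h import *
s=show(); im=vision.camera('wrist'); cv2.imwrite('pics/w6.png',im); s=show(); plan([.5277,.0268,.262],82.6)
M=vision.calibration('wrist')['T_tool_cam']; K=cam('wrist',s)[0]; print(M[:3,3])
def tl(px,z):
    d=M[:3,:3]@np.linalg.inv(K)@[*px,1]; return (M[:3,3]+d*((z-M[2,3])/d[2]))[:2]*1000
for f,z in(('w3',.1759),('w6',.1768)):
    g=cv2.GaussianBlur(cv2.imread(f'pics/{f}.png'),(3,3),0).astype(float)
    E=[]
    for x in range(222,335,8):
        d=np.abs(np.diff(g[125:155,x],axis=0)).sum(1); E.append((x,d.argmax()+125.5))
    E=np.array(E); p=np.polyfit(E[:,0],E[:,1],1); print(f,'front edge',p.round(4),tl((278,np.polyval(p,278)),z).round(2))
    for y in(152,180,195):
        L=np.abs(np.diff(g[y,200:232],axis=0)).sum(1).argmax()+200.5; Q=np.abs(np.diff(g[y,325:357],axis=0)).sum(1).argmax()+325.5; print(y,L,Q,tl((L,y),z).round(1),tl((Q,y),z).round(1))
S=lambda a,f:cv2.resize(a,None,fx=f,fy=f,interpolation=cv2.INTER_CUBIC)
cv2.imwrite('pics/h6.png',S(im[120:220,200:360],5))
E
```

```text
t 18.6 p [0.5262 0.0273 0.3025] yaw 82.74 tilt [0.0003 0.0001] F [ 0.3 -0.3 -1.2] w 0.0553 g 30.0
t 18.65 p [0.5263 0.0271 0.3025] yaw 82.72 tilt [0.0002 0.    ] F [ 0.9  0.5 -0.3] w 0.0552 g 30.0
[-0.001, 0.01, 0.27, 0.0, -0.0, 0.004] mm [-0.1  1.4 40.5] deg [ 0.  -0.   0.1]
[ 0.06732658 -0.00124565  0.02116433]
w3 front edge [-1.700000e-02  1.474827e+02] [57.11 -1.15]
152 207.5 349.5 [ 53.2 -32. ] [53.1 30.1]
180 208.5 348.5 [ 40.8 -32.2] [40.7 30.3]
195 209.5 347.5 [ 33.9 -32.1] [33.9 30.2]
w6 front edge [2.460000e-02 1.319408e+02] [58.77 -1.14]
152 213.5 341.5 [ 53.1 -29.5] [53.  26.8]
180 214.5 340.5 [ 40.6 -29.7] [40.6 26.9]
195 215.5 339.5 [ 33.8 -29.5] [33.7 26.7]
```

View pics/h6.png

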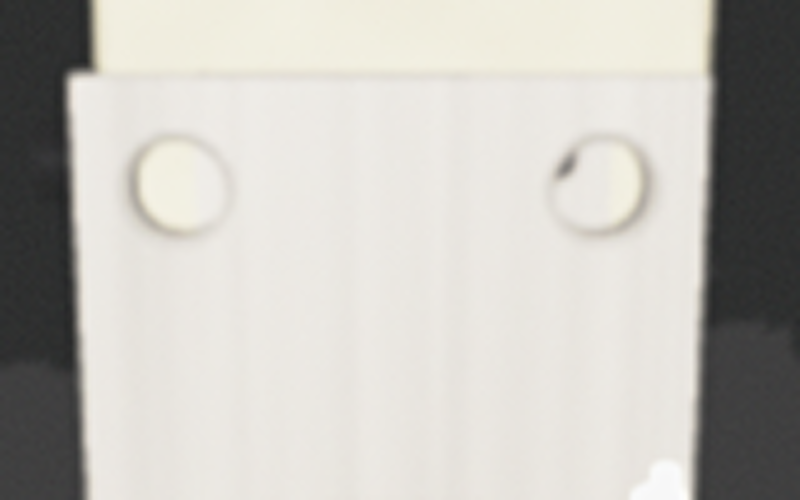

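The crop shows the plate's holes at image pixels (236,157) and (320,157), with the pins still hidden. The plate sits about 2.7 mm further forward in the tool than the spacer did, so I correct for that.

```bash
python3 - <<'E'
from h import *
s=show(); plan([.5273,.0242,.254],82.6)
E
```

```text
t 18.65 p [0.5263 0.0271 0.3025] yaw 82.72 tilt [0.0002 0.    ] F [ 0.9  0.5 -0.3] w 0.0552 g 30.0
[-0.018, 0.009, 0.323, 0.0, -0.0, 0.004] mm [-2.7  1.4 48.5] deg [ 0.  -0.   0.1]
```

Emit:
play_rows([
  [-0.018,0.009,0.08,0,0,0.004],
  [-0.018,0.009,0.16,0,0,0.004],
  [-0.018,0.009,0.24,0,0,0.004],
  [-0.018,0.009,0.31,0,0,0.004],
  [-0.018,0.009,0.31,0,0,0.004],
])

```text
time: 19.15
ee_pos: [0.5267, 0.0232, 0.2538]
eef_rot: [0.752, 0.659, -0.001, -0.001]
ft_force: [-0.3, -0.5, -0.2]
width: 0.0555
grip_force: 30.0
```

Emit:
play_rows([
  [0,0,0,0,0,0],
  [0,0,0,0,0,0],
])

```text
time: 19.35
ee_pos: [0.5276, 0.0234, 0.2563]
eef_rot: [0.752, 0.659, 0.0, 0.0]
ft_force: [0.0, -0.1, -0.9]
width: 0.0554
grip_force: 30.0
```

```bash
python3 - <<'E'
from h import *
s=show(); plan([.5273,.0242,.242],82.6); im=vision.camera('wrist'); cv2.imwrite('pics/w7.png',im)
for n,(x0,x1) in dict(L=(222,252),R=(305,335)).items():
    g=im[140:176,x0:x1].min(2); m=(g<130).astype(np.uint8)
    for c in cv2.findContours(m,0,cv2.CHAIN_APPROX_NONE)[0]:
        if len(c)>3: x,y,w,h=cv2.boundingRect(c); print(n,'dark',x+x0,y+140,w,h,cv2.contourArea(c))
b=np.array([.5255,.0244])+.0007*np.array([.992,-.129]); a=np.radians(-7.4); u=np.array([np.cos(a),np.sin(a)]); v=np.array([-u[1],u[0]])
for i in(-.019,.019):
  print(i,[proj([np.r_[b+u*i+v*.05,z]],'wrist',s).round(1).tolist() for z in(.061,.055,.045)])
E
```

```text
t 19.35 p [0.5276 0.0234 0.2563] yaw 82.52 tilt [ 0.0008 -0.    ] F [ 0.  -0.1 -0.9] w 0.0554 g 30.0
[0.005, -0.003, 0.095, 0.001, -0.0, -0.003] mm [ 0.7 -0.4 14.3] deg [ 0.  -0.  -0.1]
L dark 235 149 9 8 40.5
R dark 312 149 8 8 31.5
-0.019 [[[238.2, 153.5]], [[239.5, 152.4]], [[241.5, 150.6]]]
0.019 [[[315.4, 153.3]], [[314.1, 152.2]], [[312.3, 150.4]]]
```

Emit:
play_rows([
  [0.004,0,0.03,0,0,0],
  [0.004,0,0.05,0,0,0],
  [0.004,0,0.07,0,0,0],
  [0.004,0,0.09,0,0,0],
  [0.004,0,0.09,0,0,0],
])

```text
time: 19.9
ee_pos: [0.5273, 0.0239, 0.2418]
eef_rot: [0.752, 0.659, -0.0, -0.0]
ft_force: [-0.7, 0.3, -0.5]
width: 0.0557
grip_force: 30.0
```

Emit:
play_rows([
  [0,0,0.012,0,0,0],
  [0,0,0.025,0,0,0],
  [0,0,0.04,0,0,0],
  [0,0,0.052,0,0,0],
  [0,0,0.052,0,0,0],
])

```text
time: 20.4
ee_pos: [0.5274, 0.0239, 0.2342]
eef_rot: [0.752, 0.659, -0.0, -0.0]
ft_force: [-0.2, -0.1, -0.9]
width: 0.0554
grip_force: 30.0
```

Emit:
play_rows([
  [0,0,0.008,0,0,0],
  [0,0,0.016,0,0,0],
  [0,0,0.024,0,0,0],
  [0,0,0.03,0,0,0],
  [0,0,0.03,0,0,0],
])

```text
time: 20.9
ee_pos: [0.5274, 0.0239, 0.2299]
eef_rot: [0.752, 0.659, -0.0, -0.0]
ft_force: [0.1, 0.2, -0.5]
width: 0.0555
grip_force: 30.0
```

Emit:
play_rows([
  [0,0,0.003,0,0,0],
  [0,0,0.006,0,0,0],
  [0,0,0.006,0,0,0],
])

```text
time: 21.2
ee_pos: [0.5274, 0.0239, 0.2291]
eef_rot: [0.752, 0.659, -0.0, 0.0]
ft_force: [1.0, 0.7, -0.6]
width: 0.0558
grip_force: 30.0
```

Emit:
play_rows([
  [0,0,0.004,0,0,0],
  [0,0,0.008,0,0,0],
  [0,0,0.008,0,0,0],
])

```text
time: 21.5
ee_pos: [0.5275, 0.024, 0.2287]
eef_rot: [0.752, 0.659, -0.0, 0.0]
ft_force: [-4.4, -0.6, 9.7]
width: 0.0553
grip_force: 30.0
```

Emit:
play_rows([
  [0,0,-0.004,0,0,0],
  [0,0,-0.004,0,0,0],
  [0,0,-0.004,0,0,0],
  [0,0,-0.004,0,0,0],
  [0,0,-0.004,0,0,0],
], fingers=1)

```text
time: 22.0
ee_pos: [0.5274, 0.0239, 0.2284]
eef_rot: [0.752, 0.659, -0.0, 0.0]
ft_force: [-0.8, -0.9, -0.6]
width: 0.0844
grip_force: 0.0
```

Emit:
play_rows([
  [0,0,-0.08,0,0,0],
  [0,0,-0.2,0,0,0],
  [0,0,-0.35,0,0,0],
  [0,0,-0.4,0,0,0],
  [0,0,-0.4,0,0,0],
])

```text
time: 22.5
ee_pos: [0.5278, 0.024, 0.2899]
eef_rot: [0.752, 0.659, 0.001, 0.001]
ft_force: [0.1, -0.0, -0.1]
width: 0.0866
grip_force: 0.0
```

Emit:
play_rows([
  [0.21,0,0,0,0,0],
  [0.21,0,0,0,0,0],
  [0.21,0,0,0,0,0],
  [0.21,0,0,0,0,0],
  [0.21,0,0,0,0,0],
], fingers=-1, squeeze=10)

```text
time: 23.0
ee_pos: [0.5315, 0.0543, 0.2881]
eef_rot: [0.752, 0.659, -0.0, -0.0]
ft_force: [-0.2, -1.1, -0.8]
width: 0.0549
grip_force: 0.0
```

Emit:
play_rows([
  [0,0,0,0,0,0],
  [0,0,0,0,0,0],
  [0,0,0,0,0,0],
  [0,0,0,0,0,0],
  [0,0,0,0,0,0],
])

```text
time: 23.5
ee_pos: [0.5316, 0.0551, 0.2886]
eef_rot: [0.752, 0.659, 0.0, 0.0]
ft_force: [0.3, -0.3, -0.5]
width: 0.0152
grip_force: 0.0
```

Emit:
play_rows([
  [0,0,0,0,0,0],
  [0,0,0,0,0,0],
  [0,0,0,0,0,0],
  [0,0,0,0,0,0],
  [0,0,0,0,0,0],
])

```text
time: 24.0
ee_pos: [0.5316, 0.0551, 0.2885]
eef_rot: [0.752, 0.659, 0.0, 0.0]
ft_force: [-0.1, -1.0, -0.3]
width: 0.0008
grip_force: 0.0
```

```bash
python3 - <<'E'
from h import *
s=show(); plan([.5316,.0557,.238],82.5)
E
```

```text
t 24.0 p [0.5316 0.0551 0.2885] yaw 82.51 tilt [ 0.0001 -0.    ] F [-0.1 -1.  -0.3] w 0.0008 g 0.0
[0.004, -0.0, 0.337, 0.0, 0.0, 0.0] mm [ 0.6 -0.  50.5] deg [0. 0. 0.]
```

Emit:
play_rows([
  [0,0,0.08,0,0,0],
  [0,0,0.16,0,0,0],
  [0,0,0.24,0,0,0],
  [0,0,0.32,0,0,0],
  [0,0,0.33,0,0,0],
])

```text
time: 24.5
ee_pos: [0.5309, 0.055, 0.2369]
eef_rot: [0.752, 0.659, -0.001, -0.001]
ft_force: [0.2, 0.1, -0.1]
width: 0.0005
grip_force: 0.0
```

Emit:
play_rows([
  [0,0,0.005,0,0,0],
  [0,0,0.01,0,0,0],
  [0,0,0.015,0,0,0],
  [0,0,0.02,0,0,0],
  [0,0,0.02,0,0,0],
])

```text
time: 25.0
ee_pos: [0.5316, 0.0551, 0.2362]
eef_rot: [0.752, 0.659, 0.0, 0.0]
ft_force: [-0.8, -0.1, 0.2]
width: 0.0002
grip_force: 0.0
```

Emit:
play_rows([
  [0,0,0.004,0,0,0],
  [0,0,0.008,0,0,0],
  [0,0,0.012,0,0,0],
  [0,0,0.014,0,0,0],
  [0,0,0.014,0,0,0],
])

```text
time: 25.5
ee_pos: [0.5316, 0.0552, 0.2346]
eef_rot: [0.752, 0.659, -0.0, 0.0]
ft_force: [-3.9, -0.3, 9.7]
width: 0.0004
grip_force: 4.7
```

Contact comes at the expected height. I press slightly more, hold, then rise and look.

Emit:
play_rows([
  [0,0,0.002,0,0,0],
  [0,0,0.003,0,0,0],
  [0,0,0.003,0,0,0],
  [0,0,0.003,0,0,0],
  [0,0,0.003,0,0,0],
])

```text
time: 26.0
ee_pos: [0.5316, 0.0553, 0.2346]
eef_rot: [0.752, 0.659, -0.0, 0.0]
ft_force: [-5.9, -1.4, 15.0]
width: 0.0006
grip_force: 7.2
```

Emit:
play_rows([
  [0,0,-0.1,0,0,0],
  [0,0,-0.3,0,0,0],
  [0,0,-0.6,0,0,0],
  [0,0,-0.9,0,0,0],
  [0,0,-0.9,0,0,0],
])

```text
time: 26.5
ee_pos: [0.5328, 0.0562, 0.3753]
eef_rot: [0.752, 0.66, 0.004, 0.003]
ft_force: [0.7, 1.0, 0.0]
width: 0.0004
grip_force: 0.0
```

Emit:
play_rows([
  [-0.9,0,0,0,0,0],
  [-0.9,0,0,0,0,0],
  [-0.9,0,0,0,0,0],
  [-0.9,0,0,0,0,0],
  [-0.9,0,0,0,0,0],
])

```text
time: 27.0
ee_pos: [0.5138, -0.0791, 0.3688]
eef_rot: [0.752, 0.659, 0.0, 0.0]
ft_force: [0.1, 0.2, 0.5]
width: 0.0002
grip_force: 0.0
```

```bash
python3 - <<'E'
from h import *
show(); sd=vision.camera('side'); sc=vision.camera('scene')
S=lambda a,f:cv2.resize(a,None,fx=f,fy=f,interpolation=cv2.INTER_CUBIC)
H=np.zeros((600,800,3),np.uint8); H[:297,:396]=S(sd[180:270,240:360],3.3); H[:297,400:796]=S(sc[180:270,220:340],3.3)
H[300:600,:400]=S(sd,1/1.4); H[300:600,400:]=S(sc,1/1.4)
cv2.imwrite('pics/m8.png',H)
E
```

```text
t 27.0 p [ 0.5138 -0.0791  0.3688] yaw 82.42 tilt [0.0004 0.0002] F [0.1 0.2 0.5] w 0.0002 g 0.0
```

View pics/m8.png

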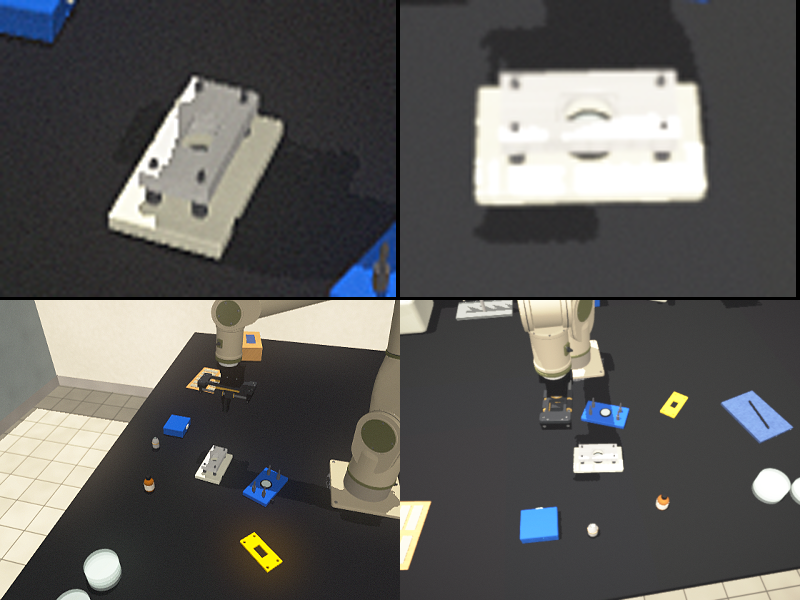

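Both plates are stacked flat on the white base with all four pins showing, and the lens, slide box, oil bottle and decoys have not moved. The arm is clear, so I hand in.

```bash
python3 -c "
from bench import job; print(job.close_job())"
```

```text
the job is handed in; nothing more can be done
None
```

I lowered the spacer and then the slide plate onto the white base's posts until each lay fully down, let go and pressed each firm at about 15 N; nothing else was moved, and the job was handed in at about 27 s.

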